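Press a record-stand cheek home with the bench quick clamp, then release it

ROBOT

A 6-joint arm with a two-finger parallel gripper is mounted at the origin on the work surface. World frame = base frame: x ahead of the robot, y to its left, z up, the work surface at z = 0. Lengths are in m, angles in rad, forces in N, time in s.
With the tool pointing down it reaches from about 0.25 to 0.725 m from the base axis. Payload 4 kg.
Tool frame: the origin (TCP) lies at the very end of the fingers, on their centre line; the grasp point (between the pads) lies 19 mm behind it (bot.pinch_z is the distance from the TCP to the grasp point, in m); z points along the fingers, x is the direction in which the jaws open and shut, and the axes are right-handed (so a half turn about z gives the same grasp; the last joint's range is limited). The gripper opens to 85 mm and grips with 20 to 120 N. Pads are 22 mm wide; open, the fingers measure 114 mm over their backs; the gripper's body (76 mm by 85 mm) begins 54 mm behind the grasp point. The pads swing forward as they close: fully open they stand 13 mm farther back than shut.
Start: joints at [1.232, 0.241, 0.005, 1.335, 0, 1.571], TCP at [0.166, 0.472, 0.231] pointing down, gripper open.
Joint ranges: [-2.72, 2.72], [-1.05, 1.87], [-1.09, 1.28], [-1.99, 2.15], [-1.42, 1.44], [-3.14, 3.14]. Speed limits (rad/s): [2.79, 2.79, 3.14, 3.14, 3.14, 3.14].

INTERFACE

Orientations are given as a unit quaternion [x, y, z, w].
In Python, from workcell import bot gives the robot as it stands. The module is installed in compiled form; this text tells all that it offers.
- The arm moves only by the shell command python3 -m inch 'ROWS'. ROWS is JSON, a list of rows, each a list of 7 numbers: the shift along the tool's x, y, z scaled (see below), then the turn, a rotation vector about the tool's x, y, z scaled (see below), then the gripper command: -1 is fully open, 1 is shut, values between are in proportion. In form: [[x, y, z, wx, wy, wz, gripper], ...]. A call has exactly 8 rows; each row shifts and turns the commanded pose from where the row before left it, along the tool's axes as they then stand; what a row does not reach is not made up. The controller multiplies each number of a shift by 2.5 cm and each number of a turn by 180 degrees. A row lasts 1/10 s, in which the tool goes at most 50 mm and 8.59 degrees, less where a joint would pass 70% of its speed; a pose out of reach is approached as far as the arm can. A call with a number of a shift or a turn outside -1 to 1 is refused whole. A call with a gripper value outside its range is refused whole. The fingers move at their own pace and stop on an object; the grip force is fixed at half the most. Time passes only in rows, so rows that do not move let the fingers close, or fill a call up. It gives the time, the measured TCP pose, the force and the opening at its end, in the units of the state.
- bot.get_obs(): the state, without advancing time (a new reading comes with each control period).
- bot.camera(name): name is "side" or "top"; returns (picture, depth): 480x640x3 uint8, blue, green, red; 480x640 float32, m along the optical axis (not along the pixel's ray), 0 where there is no reading.
- bot.get_calibration(name): a dict with "vfov" (degrees; the focal length in pixels is half the picture's height over the tangent of half this angle, whatever the lens; pixels are square), "cx", "cy" (the principal point, pixels), "R" (3x3) and "t" (3): a world point X has camera coordinates R X + t. Camera axes: x right, y down, z forward; pixel columns grow to the right and rows downward; lengths in m; the calibration is good to about 2 mm. A picture is of the moment at which its call begins. get_calibration takes no time and is no camera call.
- bot.job_done(): hands the job in, once; it reports no verdict.
The state is a dict: "clock": time; "joint_pos": joint angles; "joint_vel": joint speeds; "tau": joint torques, N m; "eef_pos": TCP position; "tool_rot": TCP orientation; "ft_force": force on the tool from outside, world axes, zero at the start; "ft_torque": the same for the moment, N m; "grip_width": finger opening in m.
Only numpy, scipy, OpenCV 4.12 (cv2) and the standard library are available. Lean on these libraries where they do the work, as an engineer would, in place of code of your own. Each camera call takes 0.05 s, during which the arm holds its last target.

TASK

The pale cheek of the new record stand is only part of the way onto its dowels: squeeze the bench clamp's yellow trigger, stroke after stroke, so that the orange pad walks up to the cheek and presses it fully home against the stand's base; hold it there a moment with a firm 8 to 15 N at the pad, and never more. Then press the red release tab down until the jaw has sprung all the way back, and let go. Work the cheek and jaw only through the clamp, and leave everything else on the bench undisturbed.

Things in the scene. Friction and masses are not known exactly. Their poses are not given: they have to be found in the camera images.
- clamp: Black bench quick clamp bolted down. Origin on the table under the trigger at rest; +x = pressing direction (trigger, fixed grip, release tab, jaw pad in that order), z up. Bed plate x -120 to 240 mm, 90 mm wide, 10 mm thick. Housing x -50 to 150 mm, 56 mm wide, top 54 mm above the table. The toothed bar (top 46 mm high) runs through it and sticks out behind to x -95 mm.
- grip_top (a point): Top centre of the clamp's fixed upright black grip: 20 mm thick along x, 30 mm wide, top 104 mm above the table. It fills x 41 to 61 mm in the clamp's frame.
- trigger (a joint): Travel of the sprung yellow trigger in m: 0 at rest, 0.034 at its hard stop, squeezed towards the grip (clamp +x). It takes 5 to 7 N while the jaw runs free and 10 to 12 N while the cheek slides; the force at the trigger is about 6 N more than at the pad (give or take 1 N) and rises by about 2 N per mm once the cheek is home. Pinch it with the grip (66 mm over both at rest) or push it from behind with shut fingers.
- trigger_face (a point): Middle of the trigger's rear face (the face to push, on the clamp's -x side, free space behind it above the housing), 85 mm above the table; moves with the trigger. The blade is 10 mm thick, 26 mm wide, 60 to 102 mm above the table.
- release_tab (a joint): Depth of the red release tab in m: 0 up, 0.005 fully down. Sprung, 2 N and, with the jaw pressing on something, up to 10 N; it clicks down by up to 4 mm by itself while the jaw walks. While it is held down, with the trigger let go, a spring drives the jaw back in about 1 s.
- tab_top (a point): Centre of the top of the red release tab, 34 x 34 mm, 76 mm above the table, at clamp x 113 mm; press straight down.
- jaw (a joint): How far the jaw has walked forward in m: 0 fully back, at most 0.085. It moves by a ratchet of 11 mm pitch: a stroke takes the jaw along after 7 to 18 mm of empty trigger travel, and when the trigger is let back the jaw stays on the last tooth it passed, falling back by up to 11 mm (now and then one tooth more). Let the trigger return fully between strokes. A full stroke gains 22 mm, and 30 to 55 mm are needed.
- jaw_head (a point): Top centre of the black jaw head, 24 x 40 mm, 66 mm above the table; moves with the jaw.
- pad_face (a point): Centre of the front face of the orange pad on the jaw (44 x 40 mm, 45 mm above the table). The pad is sprung on the jaw: 2.5 N per mm.
- pad: The orange pad; its origin coincides with the clamp's while the jaw is fully back.
- stand: The new beech record stand, fixed on a steel plate against a grey stop, in line with the clamp. Origin on the table under the face of its base against which the cheek seats; +x the same as the clamp's. Base 150 x 90 mm with slats, far end board 110 mm high.
- cheek (a joint): How far the pale cheek stands out from the base in m: 0 = fully home, 0.008 to 0.016 at the start. It slides with about 4.5 N of friction and stays where it is left.
- cheek_face (a point): Middle of the cheek's outer face (the one that the pad presses), 45 mm above the table. The cheek is 12 x 100 x 98 mm, top 110 mm above the table.
- weight: Loose chrome record weight, 76 mm across, 52 mm high; origin under its centre. A bystander.
- brush: Loose orange plastic record brush, 100 x 34 x 37 mm, origin under its centre. A bystander.
- bottle: Loose squat amber bottle, 66 mm across, 95 mm high, origin under its centre. A bystander.
- pick: Loose steel pick, 135 mm long, 10 mm thick, lying; origin near its middle on the table. A bystander.
- dish: Loose white dish, 110 x 90 x 25 mm, origin under its centre. A bystander.
Mind the look-alikes: they are no part of the job. Of the things shaped like the stand, the beech one is meant.

How it is judged:
By the outcome, as a careful person would: the job done as asked, in the order asked, and still so for the second after the job is handed in, with the robot touching nothing.
It also fails if it takes over 64 s, if anything falls off the work surface, if the arm or the gripper's body presses on something with over 40 N, if the wrist force passes 120 N, or if a joint passes its speed limit or range.

## Working session

There is one attempt and no reset: what is moved stays moved. The work goes in short steps, Python scripts to look and compute and a shell command to move; the robot and the scene stay as the last step left them, time stands still between calls to the robot, and variables do not carry over. Pictures are saved under pics/ and viewed, and the job is handed in when it is done.

```bash
mkdir -p pics; python3 - <<'E'
from workcell import bot
import cv2,numpy as np
for n in("side","top"):
    p,d=bot.camera(n); cv2.imwrite(f"pics/{n}0.png",p); np.save(f"pics/{n}0.npy",d)
    print(n,bot.get_calibration(n))
o=bot.get_obs()
for k in o: print(k,np.round(o[k],4))
print(bot.pinch_z)
E
```

```text
side {'vfov': 53.86176897223195, 'cx': 320.5128784661699, 'cy': 238.86496894452915, 'R': array([[ 0.9647821 , -0.26247614, -0.01737147],
       [-0.16900957, -0.56791386, -0.80554926],
       [ 0.20157196,  0.78011545, -0.59227411]]), 't': array([-0.52040994,  0.10701649,  1.17560103])}
top {'vfov': 53.5580788173224, 'cx': 319.60717151106775, 'cy': 237.13703044409266, 'R': array([[ 0.00959508, -0.99988186,  0.01200818],
       [-0.99222163, -0.01101072, -0.12399597],
       [ 0.12411354, -0.01072502, -0.99221006]]), 't': array([-0.09222943,  0.51059827,  0.99802567])}
clock 0.1
joint_pos [ 1.232   0.2414  0.0039  1.3352 -0.      1.5708]
joint_vel [ 0.0012 -0.0013  0.0028 -0.0006  0.0004 -0.0006]
tau [-6.00000e-04 -3.73138e+01  2.53010e+01  1.08000e-02 -1.00000e-04
  0.00000e+00]
eef_pos [0.166  0.471  0.2305]
tool_rot [ 8.162e-01  5.778e-01 -8.000e-04  6.000e-04]
ft_force [-0.0347 -0.445   0.2102]
ft_torque [0.0146 0.0042 0.0151]
grip_width 0.0854
0.0187
```

View pics/side0.png

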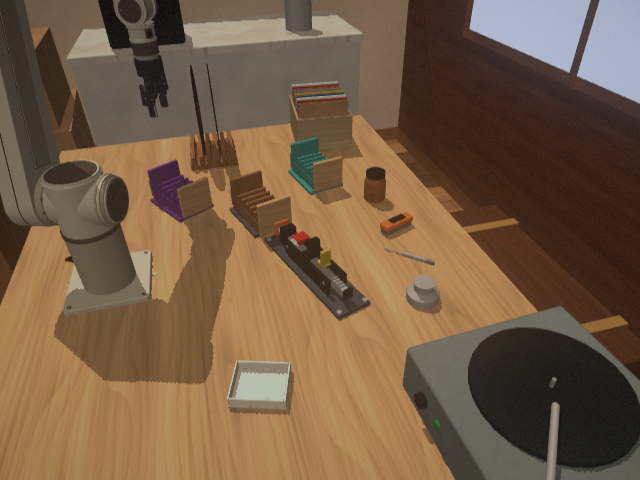

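View pics/top0.png

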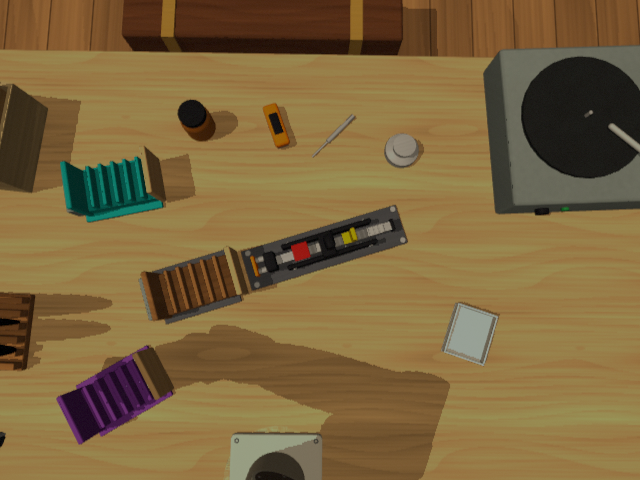

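```bash
cat > h.py <<'E'
import numpy as np,cv2
from workcell import bot
def ray(name,uv,z):
    c=bot.get_calibration(name); f=240/np.tan(np.radians(c["vfov"]/2))
    R=np.array(c["R"]);t=np.array(c["t"]); uv=np.atleast_2d(uv).astype(float)
    d=np.c_[(uv[:,0]-c["cx"])/f,(uv[:,1]-c["cy"])/f,np.ones(len(uv))]@R
    o=-R.T@t
    return o+d*((z-o[2])/d[:,2])[:,None]
def proj(name,X):
    c=bot.get_calibration(name); f=240/np.tan(np.radians(c["vfov"]/2))
    p=np.atleast_2d(X)@np.array(c["R"]).T+np.array(c["t"])
    return np.c_[p[:,0]/p[:,2]*f+c["cx"],p[:,1]/p[:,2]*f+c["cy"]]
def crop(p,x0,y0,x1,y1,s,fn):
    cv2.imwrite(fn,cv2.resize(p[y0:y1,x0:x1],None,fx=s,fy=s,interpolation=cv2.INTER_CUBIC))
E
python3 - <<'E'
from h import *
p=cv2.imread("pics/top0.png");crop(p,225,195,425,305,4,"pics/tc0.png")
p=cv2.imread("pics/side0.png");crop(p,220,180,380,320,4,"pics/sc0.png")
E
```

```text
(no output)
```

View pics/tc0.png

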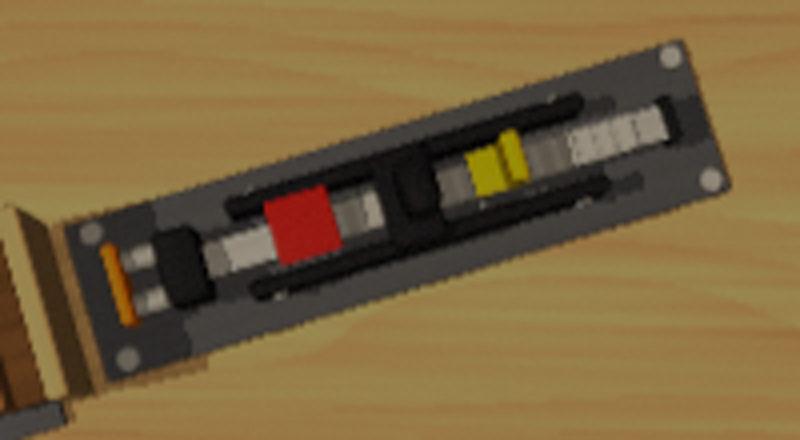

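View pics/sc0.png

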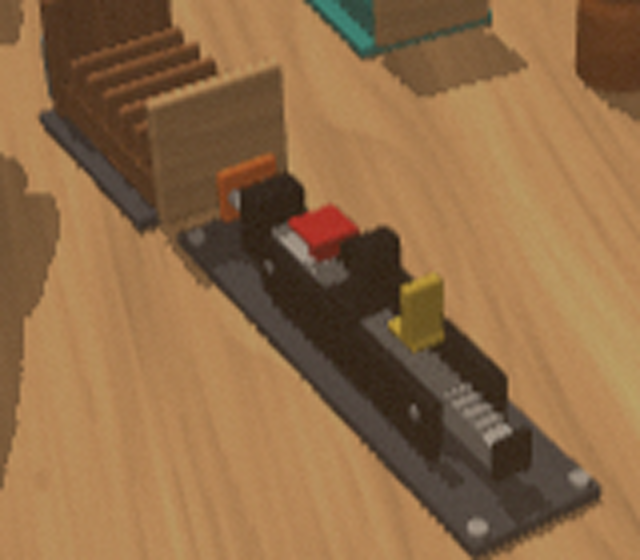

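```bash
python3 - <<'E'
from h import *
p=cv2.imread("pics/top0.png")
cr=np.array([[683,40],[731,188],[108,383],[62,225]])/4+np.array([225,195])-0.375
P=ray("top",cr,0.01);print("plate",P.round(4))
hsv=cv2.cvtColor(p,cv2.COLOR_BGR2HSV)
def blob(lo,hi,box):
    m=cv2.inRange(hsv,lo,hi);x0,y0,x1,y1=box;mm=np.zeros_like(m);mm[y0:y1,x0:x1]=m[y0:y1,x0:x1]
    ys,xs=np.nonzero(mm);return np.c_[xs,ys]
r=blob((0,150,100),(8,255,255),(285,230,320,270));r2=blob((172,150,100),(180,255,255),(285,230,320,270))
r=np.vstack([r,r2]);rect=cv2.minAreaRect(r.astype(np.float32));print(rect)
tab=ray("top",[rect[0]],0.076)[0];print("tab",tab)
y=blob((24,150,80),(34,255,255),(335,220,365,255));print(len(y),y.min(0),y.max(0))
# axis from plate long edges
a=((P[2]+P[3])-(P[0]+P[1]))[:2];L=np.linalg.norm(a)/2;a/=2*L;print("len",L,"width",np.linalg.norm(P[0]-P[1]),np.linalg.norm(P[2]-P[3]))
mid=P.mean(0)[:2];O=mid-0.06*a;print("origin plate",O,"heading",np.degrees(np.arctan2(a[1],a[0])))
print("origin tab", tab[:2]-0.113*a)
# yellow top edge ray at z=.102: crop (514,157)
yb=np.array([[511,130],[525,182],[503,135],[517,188]])/4+np.array([225,195])-.375
print("yellow top",ray("top",yb,0.102).round(4)); print("side blade top", )
# predicted positions
C=lambda x,y,z: np.r_[O+x*a+y*np.array([-a[1],a[0]]),z]
for n in("top","side"):
    print(n,proj(n,[C(0,0,.102),C(51,0,.104) if 0 else C(.051,0,.104),C(.113,0,.076),C(-.12,.045,.01),C(.24,-.045,.01)]).round(1))
E
```

```text
plate [[ 0.5895 -0.256   0.01  ]
 [ 0.5065 -0.2818  0.01  ]
 [ 0.3957  0.0599  0.01  ]
 [ 0.4819  0.0875  0.01  ]]
((300.2752380371094, 250.91748046875), (16.4746150970459, 16.091482162475586), 73.3007583618164)
tab [ 0.47693447 -0.04681347  0.076     ]
166 [341 227] [356 243]
len 0.3595746001360505 width 0.08696676373991172 0.09048825621861857
origin plate [ 0.51161311 -0.15477414] heading 107.67363328929065
origin tab [ 0.51124067 -0.15448002]
yellow top [[ 0.524  -0.1524  0.102 ]
 [ 0.4975 -0.1595  0.102 ]
 [ 0.5214 -0.1483  0.102 ]
 [ 0.4944 -0.1554  0.102 ]]
side blade top
top [[353.5 233.2]
 [329.5 240.4]
 [300.4 250.7]
 [407.8 242.2]
 [240.1 251. ]]
side [[325.7 250.2]
 [314.  238.7]
 [301.1 235.6]
 [339.  317.2]
 [292.6 227.5]]
```

```bash
python3 -m inch '[[-0.85,0.93,0,0,0,0,1],[-0.85,0.93,0,0,0,0,1],[-0.85,0.93,0,0,0,0,1],[-0.85,0.93,0,0,0,0,1],[-0.85,0.93,0,0,0,0,1],[-0.85,0.93,0,0,0,0,1],[-0.85,0.93,0,0,0,0,1],[-0.85,0.93,0,0,0,0,1]]'
```

```text
clock: 0.9
eef_pos: [0.2852, 0.2481, 0.231]
tool_rot: [0.816, 0.578, -0.0, 0.0]
ft_force: [0.8, 1.0, 0.4]
grip_width: 0.0003
```

```bash
for i in 1; do :; done; python3 -m inch '[[-0.85,0.93,0,0,0,0,1],[-0.85,0.93,0,0,0,0,1],[-0.85,0.93,0,0,0,0,1],[-0.85,0.93,0,0,0,0,1],[-0.85,0.93,0,0,0,0,1],[-0.85,0.93,0,0,0,0,1],[-0.85,0.93,0,0,0,0,1],[-0.85,0.93,0,0,0,0,1]]'
python3 -m inch '[[-0.85,0.93,0,0,0,0,1],[-0.85,0.93,0,0,0,0,1],[-0.85,0.93,0,0,0,0,1],[-0.85,0.93,0,0,0,0,1],[-0.85,0.93,0,0,0,0,1],[-0.85,0.93,0,0,0,0,1],[-0.85,0.93,0,0,0,0,1],[-0.85,0.93,0,0,0,0,1]]'
python3 -m inch '[[0,0,0,0,0,0.042,1],[0,0,0,0,0,0.042,1],[0,0,0,0,0,0.042,1],[0,0,0,0,0,0.042,1],[0,0,0,0,0,0.042,1],[0,0,0,0,0,0.042,1],[0,0,0,0,0,0.042,1],[0,0,0,0,0,0,1]]'
python3 - <<'E'
from h import *
from scipy.spatial.transform import Rotation as Rn
o=bot.get_obs();R=Rn.from_quat(o["tool_rot"]).as_matrix();print(R.round(3),o["eef_pos"],o["joint_pos"])
th=np.degrees(np.arctan2(R[1,0],R[0,0]));print(th)
a=np.array([np.cos(np.radians(107.55)),np.sin(np.radians(107.55))]);n=np.array([-a[1],a[0]])
d=np.array(o["eef_pos"])[:2]-[0.5114,-0.1546];print("clamp x,y",d@a,d@n)
E
```

```text
clock: 1.7
eef_pos: [0.4042, 0.026, 0.231]
tool_rot: [0.816, 0.578, -0.0, -0.0]
ft_force: [-0.8, -0.1, -0.5]
grip_width: -0.0001
clock: 2.5
eef_pos: [0.5231, -0.196, 0.2307]
tool_rot: [0.816, 0.578, -0.0, -0.001]
ft_force: [0.4, 0.3, 0.2]
grip_width: -0.0004
clock: 3.3
eef_pos: [0.5226, -0.1948, 0.2307]
tool_rot: [0.988, 0.154, -0.001, -0.0]
ft_force: [0.4, 0.2, -0.6]
grip_width: -0.0001
[[ 0.953  0.304 -0.001]
 [ 0.304 -0.953  0.   ]
 [-0.001 -0.001 -1.   ]] [ 0.52263591 -0.19475626  0.23069434] [-3.56714192e-01  3.57459691e-01  1.64451327e-01  1.37908778e+00
  2.22985442e-05  9.05429007e-01]
17.68454437942487
clamp x,y -0.041675202632803054 0.001395710163145646
```

```bash
python3 -m inch '[[0.05,0,0.8,0,0,0,1],[0,0,0.9,0,0,0,1],[0,0,0.9,0,0,0,1],[0,0,0.9,0,0,0,1],[0,0,0.9,0,0,0,1],[0,0,0.9,0,0,0,1],[0,0,0.9,0,0,0,1],[0,0,0.3,0,0,0,1]]'
cat >> h.py <<'E'
A=np.array([np.cos(np.radians(107.55)),np.sin(np.radians(107.55))]);N=np.array([-A[1],A[0]]);O=np.array([0.5114,-0.1546])
def st():
    o=bot.get_obs();d=np.array(o["eef_pos"])[:2]-O;f=np.array(o["ft_force"])
    print("t %.2f x %.2f y %.2f z %.2f mm  push %.2f N side %.2f fz %.2f"%(o["clock"],d@A*1e3,d@N*1e3,o["eef_pos"][2]*1e3,-f[:2]@A,f[:2]@N,f[2]))
def look(k,side=True):
    p,d=bot.camera("top");crop(p,190,195,390,305,4,f"pics/t{k}.png");cv2.imwrite(f"pics/T{k}.png",p)
    if side:
        q,d=bot.camera("side");crop(q,220,180,380,320,4,f"pics/s{k}.png");cv2.imwrite(f"pics/S{k}.png",q)
E
python3 -c "
from h import *
st();look(1)"
```

```text
clock: 4.1
eef_pos: [0.5221, -0.1937, 0.066]
tool_rot: [0.988, 0.155, -0.002, -0.001]
ft_force: [-0.1, 0.4, -0.5]
grip_width: -0.0
t 4.10 x -40.54 y 1.60 z 66.03 mm  push -0.39 N side -0.06 fz -0.51
```

View pics/t1.png

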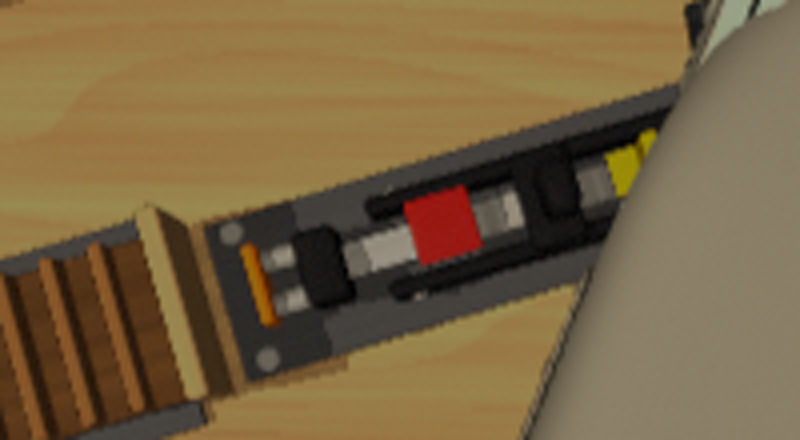

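View pics/s1.png

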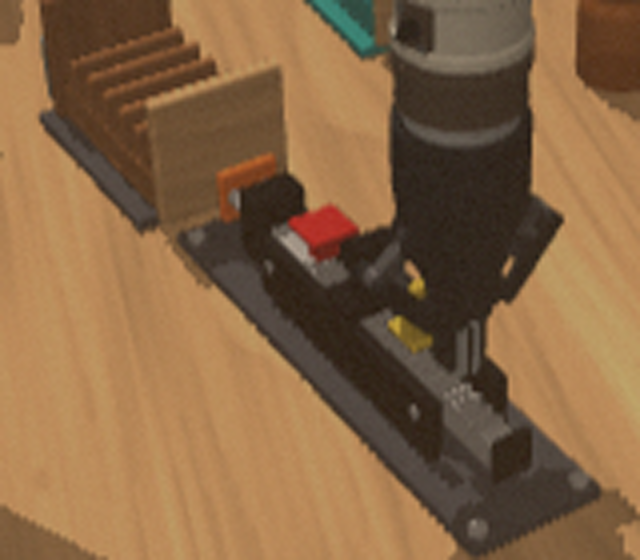

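```bash
cat >> h.py <<'E'
def meas(fn):
    p=cv2.imread(fn);h=cv2.cvtColor(p,cv2.COLOR_BGR2HSV)
    m=cv2.inRange(h,(8,190,120),(18,255,255));m2=np.zeros_like(m)
    m2[240:290,200:270]=m[240:290,200:270]
    ys,xs=np.nonzero(m2);c=ray("top",np.c_[xs,ys],0.065)[:,:2]-O;s=c@A*1e3
    print("pad n",len(s),"x mean %.1f p5 %.1f p95 %.1f"%(s.mean(),*np.percentile(s,[5,95])),"y %.1f"%((c@N).mean()*1e3))
def cheek(fn):
    # profile of brightness along clamp x at z=.110, averaged over y
    p=cv2.imread(fn).astype(np.float32).sum(2)
    xs=np.arange(.20,.34,.001);acc=[]
    for y in np.arange(-.04,.041,.004):
        X=np.array([np.r_[O+x*A+y*N,.11] for x in xs]);uv=proj("top",X).astype(np.float32)
        acc.append(cv2.remap(p,uv[:,0].reshape(1,-1),uv[:,1].reshape(1,-1),cv2.INTER_LINEAR)[0])
    return xs*1e3,np.mean(acc,0)
E
python3 - <<'E'
from h import *
meas("pics/T1.png");meas("pics/top0.png")
x,b=cheek("pics/T1.png");print([(int(round(i)),int(j)) for i,j in zip(x,b)][::2])
st()
E
```

```text
pad n 50 x mean 213.8 p5 211.2 p95 217.3 y 0.8
pad n 51 x mean 214.0 p5 211.2 p95 217.3 y 0.6
[(200, 190), (202, 187), (204, 173), (206, 175), (208, 211), (210, 235), (212, 233), (214, 193), (216, 184), (218, 178), (220, 167), (222, 155), (224, 154), (226, 162), (228, 212), (230, 263), (232, 264), (234, 241), (236, 162), (238, 137), (240, 133), (242, 127), (244, 127), (246, 150), (248, 265), (250, 349), (252, 360), (254, 361), (256, 358), (258, 291), (260, 173), (262, 168), (264, 167), (266, 167), (268, 167), (270, 168), (272, 165), (274, 131), (276, 93), (278, 119), (280, 214), (282, 253), (284, 255), (286, 200), (288, 167), (290, 169), (292, 168), (294, 169), (296, 167), (298, 139), (300, 93), (302, 99), (304, 169), (306, 244), (308, 256), (310, 234), (312, 170), (314, 169), (316, 169), (318, 169), (320, 167), (322, 143), (324, 96), (326, 92), (328, 125), (330, 218), (332, 253), (334, 253), (336, 195), (338, 168)]
t 4.20 x -41.13 y 0.86 z 67.47 mm  push 0.04 N side 0.60 fz -0.07
```

```bash
python3 -m inch '[[0,-0.4,0,0,0,0,1],[0,-0.4,0,0,0,0,1],[0,-0.16,0,0,0,0,1],[0,-0.08,0,0,0,0,1],[0,-0.08,0,0,0,0,1],[0,0,0,0,0,0,1],[0,0,0,0,0,0,1],[0,0,0,0,0,0,1]]'; python3 -c "
from h import *
st()"
```

```text
clock: 5.0
eef_pos: [0.5161, -0.1682, 0.069]
tool_rot: [0.988, 0.153, 0.0, 0.0]
ft_force: [0.9, -1.4, 0.9]
grip_width: -0.0003
t 5.00 x -14.35 y -0.37 z 69.03 mm  push 1.61 N side -0.46 fz 0.91
```

```bash
python3 -m inch '[[0,-0.12,0,0,0,0,1],[0,-0.12,0,0,0,0,1],[0,-0.12,0,0,0,0,1],[0,-0.12,0,0,0,0,1],[0,-0.12,0,0,0,0,1],[0,0,0,0,0,0,1],[0,0,0,0,0,0,1],[0,0,0,0,0,0,1]]'; python3 -c "
from h import *
st()"
```

```text
clock: 5.8
eef_pos: [0.5116, -0.1542, 0.069]
tool_rot: [0.988, 0.153, 0.0, 0.001]
ft_force: [2.3, -3.6, 0.8]
grip_width: -0.0002
t 5.80 x 0.36 y -0.33 z 69.02 mm  push 4.16 N side -1.12 fz 0.80
```

```bash
python3 -m inch '[[0,-0.12,0,0,0,0,1],[0,-0.12,0,0,0,0,1],[0,-0.12,0,0,0,0,1],[0,-0.12,0,0,0,0,1],[0,-0.12,0,0,0,0,1],[0,0,0,0,0,0,1],[0,0,0,0,0,0,1],[0,0,0,0,0,0,1]]'; python3 -c "
from h import *
st();look(2,False);meas('pics/T2.png');st()"
```

```text
clock: 6.6
eef_pos: [0.507, -0.14, 0.069]
tool_rot: [0.988, 0.153, 0.0, 0.001]
ft_force: [1.7, -5.0, 0.2]
grip_width: -0.0001
t 6.60 x 15.21 y -0.23 z 69.01 mm  push 5.28 N side -0.12 fz 0.24
pad n 54 x mean 236.6 p5 234.0 p95 239.2 y 0.6
t 6.65 x 15.18 y -0.23 z 69.03 mm  push 5.55 N side -0.20 fz 0.71
```

```bash
python3 -m inch '[[0,-0.08,0,0,0,0,1],[0,0,0,0,0,0,1],[0,0.2,0,0,0,0,1],[0,0.3,0,0,0,0,1],[0,0.4,0,0,0,0,1],[0,0.4,0,0,0,0,1],[0,0.24,0,0,0,0,1],[0,0,0,0,0,0,1]]'; python3 -c "
from h import *
st();look(3,False);meas('pics/T3.png');st()"
```

```text
clock: 7.45
eef_pos: [0.5176, -0.1748, 0.0685]
tool_rot: [0.988, 0.153, -0.0, -0.0]
ft_force: [0.3, 0.6, -0.1]
grip_width: -0.0
t 7.45 x -21.17 y 0.16 z 68.48 mm  push -0.46 N side -0.50 fz -0.07
pad n 55 x mean 235.6 p5 233.1 p95 238.3 y 0.8
t 7.50 x -20.59 y 0.21 z 68.47 mm  push -0.40 N side 0.65 fz 0.47
```

View pics/t3.png

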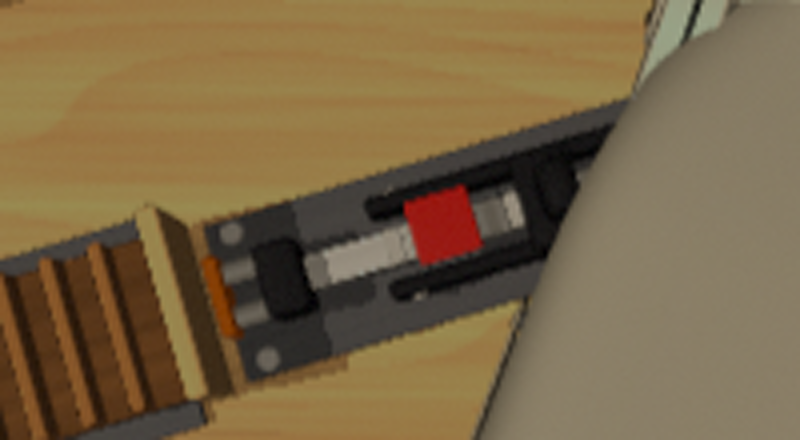

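```bash
python3 -m inch '[[0,-0.16,0,0,0,0,1],[0,-0.12,0,0,0,0,1],[0,-0.12,0,0,0,0,1],[0,-0.12,0,0,0,0,1],[0,-0.12,0,0,0,0,1],[0,-0.12,0,0,0,0,1],[0,0,0,0,0,0,1],[0,0,0,0,0,0,1]]'; python3 -c "
from h import *
st();look(4,False);meas('pics/T4.png');st()"
```

```text
clock: 8.3
eef_pos: [0.5119, -0.1567, 0.0687]
tool_rot: [0.988, 0.153, -0.0, 0.001]
ft_force: [1.1, -5.2, -3.8]
grip_width: 0.0002
t 8.30 x -2.18 y 0.17 z 68.74 mm  push 5.31 N side 0.52 fz -3.80
pad n 52 x mean 241.0 p5 238.5 p95 243.5 y 0.3
t 8.35 x -2.12 y 0.18 z 68.71 mm  push 4.45 N side 0.08 fz -4.22
```

```bash
python3 -m inch '[[0,-0.04,0,0,0,0,1],[0,-0.04,0,0,0,0,1],[0,-0.04,0,0,0,0,1],[0,-0.04,0,0,0,0,1],[0,-0.04,0,0,0,0,1],[0,-0.04,0,0,0,0,1],[0,0,0,0,0,0,1],[0,0,0,0,0,0,1]]'; python3 -c "
from h import *
st();look(5,False);meas('pics/T5.png');st()"
```

```text
clock: 9.15
eef_pos: [0.5106, -0.1525, 0.0688]
tool_rot: [0.988, 0.153, 0.0, 0.003]
ft_force: [3.3, -10.2, -4.4]
grip_width: 0.0003
t 9.15 x 2.24 y 0.17 z 68.78 mm  push 10.69 N side -0.09 fz -4.45
pad n 51 x mean 243.2 p5 240.8 p95 245.6 y 0.4
t 9.20 x 2.23 y 0.19 z 68.77 mm  push 6.61 N side 0.76 fz -4.50
```

View pics/t5.png

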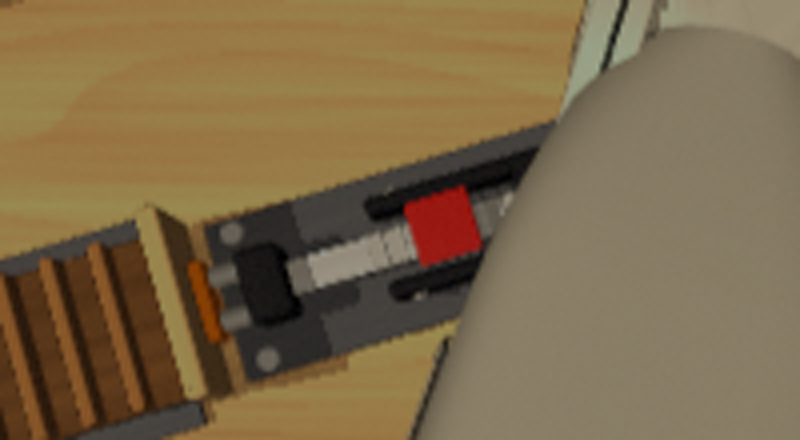

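```bash
python3 -m inch '[[0,-0.04,0,0,0,0,1],[0,-0.04,0,0,0,0,1],[0,-0.04,0,0,0,0,1],[0,-0.04,0,0,0,0,1],[0,0,0,0,0,0,1],[0,0,0,0,0,0,1],[0,0,0,0,0,0,1],[0,0,0,0,0,0,1]]'; python3 -c "
from h import *
st();look(6,False);meas('pics/T6.png');st();x,b=cheek('pics/T6.png');print([(int(round(i)),int(j)) for i,j in zip(x,b)][40:66])"
```

```text
clock: 10.0
eef_pos: [0.5095, -0.1491, 0.0688]
tool_rot: [0.988, 0.153, 0.0, 0.003]
ft_force: [2.1, -10.7, -5.6]
grip_width: 0.0002
t 10.00 x 5.79 y 0.21 z 68.77 mm  push 10.80 N side 1.24 fz -5.63
pad n 52 x mean 246.6 p5 244.2 p95 249.0 y 0.3
t 10.05 x 5.79 y 0.20 z 68.79 mm  push 11.24 N side -0.40 fz -5.43
[(240, 177), (241, 172), (242, 168), (243, 158), (244, 142), (245, 129), (246, 126), (247, 126), (248, 126), (249, 134), (250, 161), (251, 216), (252, 283), (253, 330), (254, 353), (255, 359), (256, 359), (257, 360), (258, 360), (259, 360), (260, 355), (261, 329), (262, 264), (263, 196), (264, 169), (265, 168)]
```

```bash
python3 -m inch '[[0,-0.04,0,0,0,0,1],[0,-0.04,0,0,0,0,1],[0,-0.04,0,0,0,0,1],[0,0,0,0,0,0,1],[0,0,0,0,0,0,1],[0,0,0,0,0,0,1],[0,0,0,0,0,0,1],[0,0,0,0,0,0,1]]'; python3 -c "
from h import *
st()"
```

```text
clock: 10.85
eef_pos: [0.5086, -0.1463, 0.0688]
tool_rot: [0.988, 0.153, 0.0, 0.003]
ft_force: [2.9, -11.0, -5.9]
grip_width: 0.0001
t 10.85 x 8.77 y 0.20 z 68.79 mm  push 11.36 N side 0.59 fz -5.86
```

```bash
python3 -m inch '[[0,-0.04,0,0,0,0,1],[0,-0.04,0,0,0,0,1],[0,-0.04,0,0,0,0,1],[0,0,0,0,0,0,1],[0,0,0,0,0,0,1],[0,0,0,0,0,0,1],[0,0,0,0,0,0,1],[0,0,0,0,0,0,1]]'; python3 -c "
from h import *
st();look(7,True);meas('pics/T7.png');st();x,b=cheek('pics/T7.png');print([(int(round(i)),int(j)) for i,j in zip(x,b)][48:75])"
```

```text
clock: 11.65
eef_pos: [0.5078, -0.1439, 0.0688]
tool_rot: [0.988, 0.153, 0.0, 0.004]
ft_force: [2.9, -12.5, -6.7]
grip_width: 0.0001
t 11.65 x 11.30 y 0.22 z 68.81 mm  push 12.79 N side 0.95 fz -6.66
pad n 52 x mean 251.4 p5 248.9 p95 253.8 y -0.1
t 11.75 x 11.28 y 0.21 z 68.82 mm  push 13.93 N side 0.64 fz -6.53
[(248, 151), (249, 134), (250, 125), (251, 126), (252, 127), (253, 127), (254, 137), (255, 170), (256, 230), (257, 293), (258, 336), (259, 355), (260, 360), (261, 359), (262, 360), (263, 361), (264, 360), (265, 353), (266, 323), (267, 254), (268, 188), (269, 167), (270, 167), (271, 167), (272, 164), (273, 153), (274, 130)]
```

View pics/t7.png

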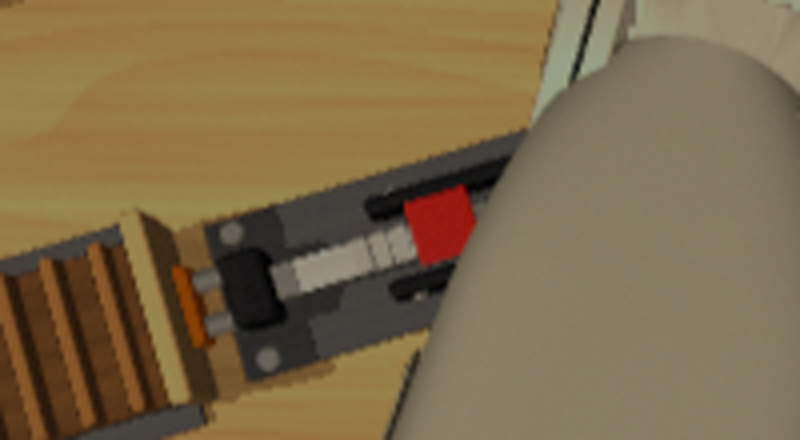

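View pics/s7.png

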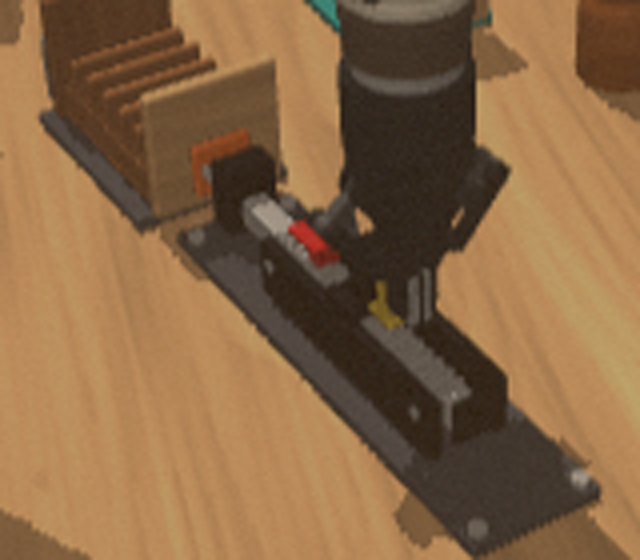

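```bash
python3 -m inch '[[0,-0.04,0,0,0,0,1],[0,-0.02,0,0,0,0,1],[0,0,0,0,0,0,1],[0,0,0,0,0,0,1],[0,0,0,0,0,0,1],[0,0,0,0,0,0,1],[0,0,0,0,0,0,1],[0,0,0,0,0,0,1]]'; python3 -c "
from h import *
st();look(8,False);meas('pics/T8.png');st();x,b=cheek('pics/T8.png');print([(int(round(i)),int(j)) for i,j in zip(x,b)][54:70])"
```

```text
clock: 12.55
eef_pos: [0.5075, -0.1431, 0.0688]
tool_rot: [0.988, 0.152, 0.0, 0.004]
ft_force: [3.3, -15.0, -7.2]
grip_width: -0.0001
t 12.55 x 12.15 y 0.22 z 68.84 mm  push 15.31 N side 1.42 fz -7.24
pad n 52 x mean 251.4 p5 248.9 p95 253.8 y -0.1
t 12.60 x 12.18 y 0.23 z 68.84 mm  push 14.37 N side 1.04 fz -7.24
[(254, 136), (255, 168), (256, 228), (257, 292), (258, 335), (259, 355), (260, 359), (261, 359), (262, 360), (263, 361), (264, 360), (265, 353), (266, 323), (267, 254), (268, 188), (269, 166)]
```

```bash
python3 -m inch '[[0,-0.04,0,0,0,0,1],[0,-0.04,0,0,0,0,1],[0,0,0,0,0,0,1],[0,0,0,0,0,0,1],[0,0,0,0,0,0,1],[0,0,0,0,0,0,1],[0,0,0,0,0,0,1],[0,0,0,0,0,0,1]]'; python3 -c "
from h import *
st()"
```

```text
clock: 13.4
eef_pos: [0.5072, -0.1419, 0.0689]
tool_rot: [0.988, 0.152, 0.0, 0.005]
ft_force: [4.1, -15.7, -8.1]
grip_width: -0.0001
t 13.40 x 13.36 y 0.23 z 68.89 mm  push 16.17 N side 0.79 fz -8.05
```

```bash
python3 -m inch '[[0,0,0,0,0,0,1],[0,0,0,0,0,0,1],[0,0,0,0,0,0,1],[0,0,0,0,0,0,1],[0,0,0,0,0,0,1],[0,0,0,0,0,0,1],[0,0,0,0,0,0,1],[0,0,0,0,0,0,1]]'; python3 -c "
from h import *
st();look(9,True);meas('pics/T9.png');st();bot.camera('top');st();bot.camera('top');st();x,b=cheek('pics/T9.png');print([(int(round(i)),int(j)) for i,j in zip(x,b)][54:70])"
```

```text
clock: 14.2
eef_pos: [0.5072, -0.1419, 0.0689]
tool_rot: [0.988, 0.152, 0.0, 0.005]
ft_force: [4.1, -15.1, -7.0]
grip_width: 0.0001
t 14.20 x 13.37 y 0.21 z 68.88 mm  push 15.63 N side 0.67 fz -6.99
pad n 51 x mean 251.4 p5 249.0 p95 253.8 y 0.2
t 14.30 x 13.35 y 0.23 z 68.87 mm  push 15.49 N side 1.19 fz -7.74
t 14.35 x 13.33 y 0.24 z 68.87 mm  push 16.07 N side 0.93 fz -7.66
t 14.40 x 13.29 y 0.24 z 68.86 mm  push 15.88 N side 0.77 fz -7.92
[(254, 137), (255, 169), (256, 228), (257, 292), (258, 335), (259, 355), (260, 359), (261, 359), (262, 360), (263, 361), (264, 360), (265, 353), (266, 324), (267, 255), (268, 189), (269, 167)]
```

View pics/s9.png

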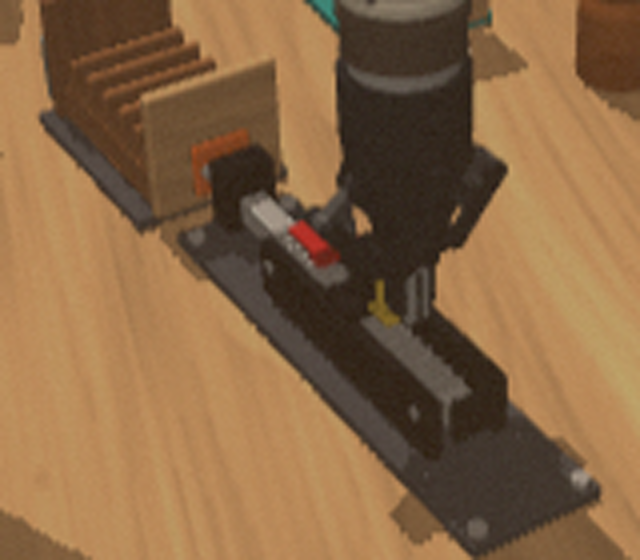

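```bash
python3 -m inch '[[0,-0.04,0,0,0,0,1],[0,-0.02,0,0,0,0,1],[0,0,0,0,0,0,1],[0,0,0,0,0,0,1],[0,0,0,0,0,0,1],[0,0,0,0,0,0,1],[0,0,0,0,0,0,1],[0,0,0,0,0,0,1]]'; python3 -c "
from h import *
st()"
python3 -m inch '[[0,0,0,0,0,0,1],[0,0,0,0,0,0,1],[0,0,0,0,0,0,1],[0,0,0,0,0,0,1],[0,0,0,0,0,0,1],[0,0,0,0,0,0,1],[0,0,0,0,0,0,1],[0,0,0,0,0,0,1]]'; python3 -c "
from h import *
st();look(10,False);meas('pics/T10.png');x,b=cheek('pics/T10.png');print([(int(round(i)),int(j)) for i,j in zip(x,b)][54:70]);st()"
```

```text
clock: 15.2
eef_pos: [0.5069, -0.1412, 0.0689]
tool_rot: [0.988, 0.152, 0.0, 0.006]
ft_force: [3.6, -18.0, -8.9]
grip_width: 0.0002
t 15.20 x 14.17 y 0.21 z 68.91 mm  push 18.20 N side 2.02 fz -8.91
clock: 16.0
eef_pos: [0.5069, -0.1412, 0.0689]
tool_rot: [0.988, 0.152, 0.0, 0.006]
ft_force: [3.5, -17.6, -9.3]
grip_width: 0.0002
t 16.00 x 14.16 y 0.24 z 68.89 mm  push 17.87 N side 2.01 fz -9.31
pad n 53 x mean 251.4 p5 248.9 p95 254.0 y -0.2
[(254, 137), (255, 168), (256, 228), (257, 292), (258, 335), (259, 355), (260, 359), (261, 359), (262, 360), (263, 361), (264, 360), (265, 354), (266, 324), (267, 255), (268, 189), (269, 167)]
t 16.05 x 14.21 y 0.23 z 68.89 mm  push 17.29 N side 1.51 fz -8.20
```

```bash
python3 -m inch '[[0,0.12,0,0,0,0,1],[0,0.2,0,0,0,0,1],[0,0.4,0,0,0,0,1],[0,0.6,0,0,0,0,1],[0,0.5,0,0,0,0,1],[0,0,-0.8,0,0,0,1],[0,0,-0.9,0,0,0,1],[0,0,-0.3,0,0,0,1]]'; python3 -c "
from h import *
st();look(11,False);meas('pics/T11.png');x,b=cheek('pics/T11.png');print([(int(round(i)),int(j)) for i,j in zip(x,b)][54:70]);st()"
```

```text
clock: 16.85
eef_pos: [0.521, -0.18, 0.1211]
tool_rot: [0.988, 0.153, 0.002, 0.001]
ft_force: [0.1, 0.0, -0.3]
grip_width: -0.0
t 16.85 x -27.12 y -1.44 z 121.14 mm  push 0.01 N side -0.09 fz -0.29
pad n 56 x mean 230.1 p5 227.4 p95 233.0 y 0.6
[(254, 134), (255, 166), (256, 226), (257, 289), (258, 332), (259, 351), (260, 356), (261, 356), (262, 356), (263, 357), (264, 357), (265, 350), (266, 321), (267, 252), (268, 187), (269, 165)]
t 16.90 x -27.13 y -1.63 z 121.49 mm  push 0.15 N side -0.49 fz 0.71
```

View pics/t11.png

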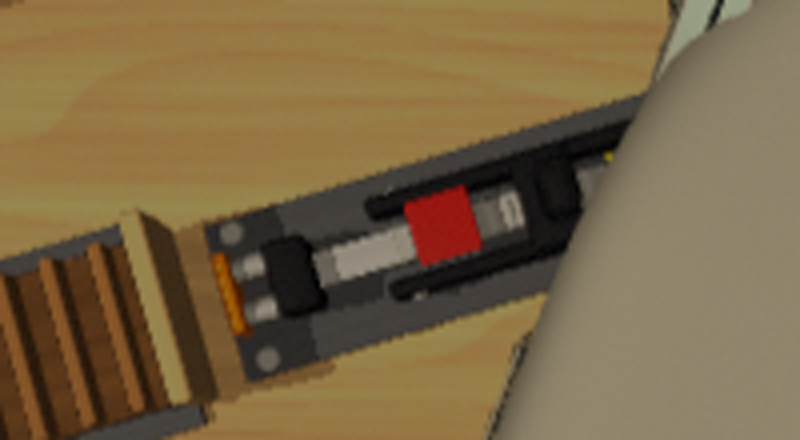

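```bash
python3 -m inch '[[0,-0.4,-0.4,0,0,0,1],[0,-0.9,0,0,0,0,1],[0,-0.9,0,0,0,0,1],[0,-0.9,0,0,0,0,1],[0,-0.9,0,0,0,0,1],[-0.05,-0.9,0,0,0,0,1],[0,-0.7,0,0,0,0,1],[0,0,0,0,0,0,1]]'; python3 -c "
from h import *
st();look(12,True);meas('pics/T12.png');st()"
```

```text
clock: 17.7
eef_pos: [0.4737, -0.0439, 0.1282]
tool_rot: [0.988, 0.155, -0.001, -0.001]
ft_force: [0.1, -0.9, 0.1]
grip_width: -0.0
t 17.70 x 116.93 y 2.56 z 128.21 mm  push 0.87 N side 0.13 fz 0.06h.py:28: RuntimeWarning: Mean of empty slice.
  print("pad n",len(s),"x mean %.1f p5 %.1f p95 %.1f"%(s.mean(),*np.percentile(s,[5,95])),"y %.1f"%((c@N).mean()*1e3))
  ret = ret.dtype.type(ret / rcount)
Traceback (most recent call last):
  File "h.py", line 28, in meas
    print("pad n",len(s),"x mean %.1f p5 %.1f p95 %.1f"%(s.mean(),*np.percentile(s,[5,95])),"y %.1f"%((c@N).mean()*1e3))
                                                                   ~~~~~~~~~~~~~^^^^^^^^^^
IndexError: index -1 is out of bounds for axis 0 with size 0
```

View pics/s12.png

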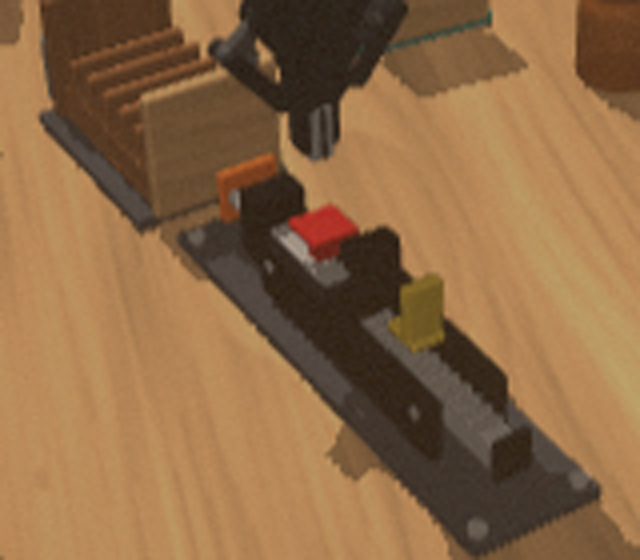

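View pics/t12.png

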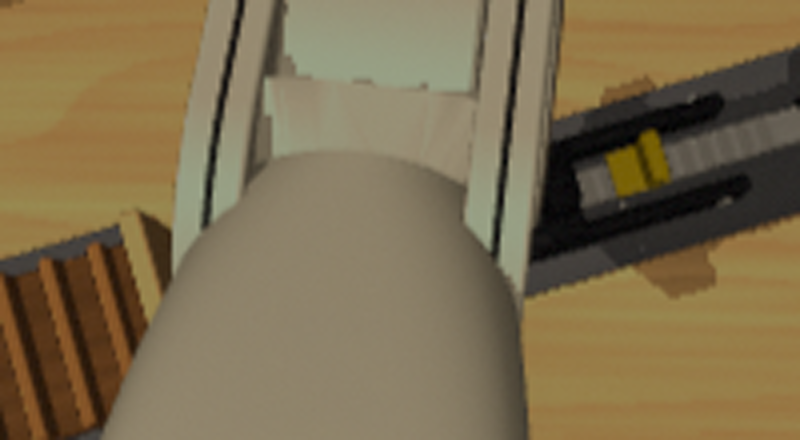

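```bash
cat >> h.py <<'E'
def smeas(fn):
    p=cv2.imread(fn);h=cv2.cvtColor(p,cv2.COLOR_BGR2HSV)
    m=cv2.inRange(h,(5,150,100),(17,255,255))[205:250,265:300]
    ys,xs=np.nonzero(m);r=cv2.inRange(h,(0,170,120),(4,255,255))|cv2.inRange(h,(174,170,120),(180,255,255));r=r[220:255,280:315]
    v,u=np.nonzero(r);print(fn,"pad",len(xs),xs.mean()+265,ys.mean()+205,"red",len(u),u.mean()+280,v.mean()+220)
E
python3 - <<'E'
from h import *
for k in("side0","S1","S7","S9","S12"): smeas(f"pics/{k}.png")
E
```

```text
pics/side0.png pad 119 280.6470588235294 224.78991596638656 red 100 299.98 236.11
pics/S1.png pad 119 280.20168067226894 224.73949579831933 red 103 300.1456310679612 236.16504854368932
pics/S7.png pad 106 273.70754716981133 218.77358490566039 red 41 296.6341463414634 239.0487804878049
pics/S9.png pad 99 273.3333333333333 218.58585858585857 red 39 296.8205128205128 239.2051282051282
pics/S12.png pad 117 280.63247863247864 224.77777777777777 red 101 300.1089108910891 236.20792079207922
```

The cheek is home (it slid 8.6 mm and then stayed put under rising force), but the side view shows that the jaw skipped its teeth and ran back by itself when the loaded trigger was let go. I'll walk it out one free stroke, well short of the cheek, and let the trigger back slowly. That way the tab really releases the jaw.

```bash
python3 -m inch '[[0.1,0.6,0,0,0,0,1],[0,0.9,0,0,0,0,1],[0,0.9,0,0,0,0,1],[0,0.9,0,0,0,0,1],[0,0.9,0,0,0,0,1],[0,0.9,0,0,0,0,1],[0,0.9,0,0,0,0,1],[0,0.3,0,0,0,0,1]]'; python3 -m inch '[[0,0,0,0,0,0,1],[0,0,0.6,0,0,0,1],[0,0,0.8,0,0,0,1],[0,0,0.7,0,0,0,1],[0,0,0.2,0,0,0,1],[0,0,0,0,0,0,1],[0,-0.3,0,0,0,0,1],[0,-0.3,0,0,0,0,1]]';python3 -c "
from h import *
st();look(13,False);meas('pics/T13.png');st()"
```

```text
clock: 18.6
eef_pos: [0.5265, -0.1994, 0.1284]
tool_rot: [0.988, 0.152, 0.0, 0.001]
ft_force: [-0.3, -0.0, -0.4]
grip_width: -0.0001
clock: 19.4
eef_pos: [0.5218, -0.1809, 0.0724]
tool_rot: [0.988, 0.154, 0.001, 0.0]
ft_force: [-0.8, 0.1, 0.1]
grip_width: -0.0002
t 19.40 x -28.19 y -1.99 z 72.38 mm  push -0.31 N side 0.78 fz 0.14
pad n 50 x mean 213.9 p5 211.2 p95 217.3 y 1.4
t 19.45 x -26.76 y -1.72 z 72.24 mm  push -0.96 N side 0.15 fz 0.42
```

```bash
python3 -m inch '[[0,-0.3,0.08,0,0,0,1],[0,-0.12,0.08,0,0,0,1],[0,-0.12,0,0,0,0,1],[0,-0.16,0,0,0,0,1],[0,-0.16,0,0,0,0,1],[0,-0.16,0,0,0,0,1],[0,-0.16,0,0,0,0,1],[0,-0.16,0,0,0,0,1]]'; python3 -c "
from h import *
st()"
```

```text
clock: 20.25
eef_pos: [0.5114, -0.1509, 0.0672]
tool_rot: [0.988, 0.153, 0.0, 0.002]
ft_force: [0.4, -5.8, -3.9]
grip_width: 0.0001
t 20.25 x 3.53 y -1.16 z 67.24 mm  push 5.63 N side 1.34 fz -3.88
```

```bash
python3 -m inch '[[0,-0.12,0,0,0,0,1],[0,-0.12,0,0,0,0,1],[0,-0.12,0,0,0,0,1],[0,-0.08,0,0,0,0,1],[0,0,0,0,0,0,1],[0,0,0,0,0,0,1],[0,0,0,0,0,0,1],[0,0,0,0,0,0,1]]'; python3 -c "
from h import *
st();look(14,False);meas('pics/T14.png')"
```

```text
clock: 21.05
eef_pos: [0.508, -0.1402, 0.0672]
tool_rot: [0.988, 0.153, 0.0, 0.001]
ft_force: [1.9, -5.5, -3.0]
grip_width: -0.0002
t 21.05 x 14.80 y -1.11 z 67.23 mm  push 5.78 N side -0.14 fz -3.02
pad n 57 x mean 236.4 p5 233.7 p95 239.1 y 0.6
```

```bash
python3 -m inch '[[0,-0.08,0,0,0,0,1],[0,0,0,0,0,0,1],[0,0.12,0,0,0,0,1],[0,0.12,0,0,0,0,1],[0,0.12,0,0,0,0,1],[0,0.16,0,0,0,0,1],[0,0.2,0,0,0,0,1],[0,0.2,0,0,0,0,1]]'; python3 -m inch '[[0,0.2,0,0,0,0,1],[0,0.3,0,0,0,0,1],[0,0.4,0,0,0,0,1],[0,0,-0.5,0,0,0,1],[0,0,-0.8,0,0,0,1],[0,0,-0.8,0,0,0,1],[0,0,-0.4,0,0,0,1],[0,0,0,0,0,0,1]]'; python3 -c "
from h import *
st();look(15,False);meas('pics/T15.png')"
```

```text
clock: 21.9
eef_pos: [0.5144, -0.159, 0.0675]
tool_rot: [0.988, 0.154, 0.0, -0.0]
ft_force: [0.1, -0.3, 0.7]
grip_width: 0.0003
clock: 22.7
eef_pos: [0.5223, -0.1807, 0.1321]
tool_rot: [0.988, 0.154, 0.002, 0.001]
ft_force: [-0.1, -0.4, -0.8]
grip_width: -0.0
t 22.70 x -28.17 y -2.53 z 132.07 mm  push 0.41 N side 0.20 fz -0.77
pad n 54 x mean 235.8 p5 233.2 p95 238.3 y 1.5
```

```bash
python3 -m inch '[[0,-0.5,0,0,0,0,1],[0,-0.9,0,0,0,0,1],[0,-0.9,0,0,0,0,1],[0,-0.9,0,0,0,0,1],[0,-0.9,0,0,0,0,1],[0,-0.9,0,0,0,0,1],[0,-0.5,0,0,0,0,1],[0,0,0,0,0,0,1]]'; python3 -c "
from h import *
st()"
```

```text
clock: 23.55
eef_pos: [0.4779, -0.0477, 0.1291]
tool_rot: [0.988, 0.155, -0.001, -0.0]
ft_force: [-0.5, -0.2, 0.7]
grip_width: 0.0004
t 23.55 x 112.06 y -0.26 z 129.07 mm  push 0.06 N side 0.59 fz 0.71
```

```bash
python3 -m inch '[[0,0,0.5,0,0,0,1],[0,0,0.7,0,0,0,1],[0,0,0.5,0,0,0,1],[0,0,0.2,0,0,0,1],[0,0,0.08,0,0,0,1],[0,0,0.08,0,0,0,1],[0,0,0.04,0,0,0,1],[0,0,0,0,0,0,1]]'; python3 -c "
from h import *
st()"
```

```text
clock: 24.35
eef_pos: [0.4796, -0.0494, 0.0776]
tool_rot: [0.988, 0.154, 0.0, 0.0]
ft_force: [-0.1, 0.0, -0.3]
grip_width: 0.0001
t 24.35 x 109.93 y -1.36 z 77.65 mm  push -0.05 N side 0.06 fz -0.29
```

```bash
python3 -m inch '[[0,-0.08,0.04,0,0,0,1],[0,0,0.08,0,0,0,1],[0,0,0.08,0,0,0,1],[0,0,0.08,0,0,0,1],[0,0,0.04,0,0,0,1],[0,0,0,0,0,0,1],[0,0,0,0,0,0,1],[0,0,0,0,0,0,1]]'; python3 -c "
from h import *
st();look(16,True);smeas('pics/S16.png')"
```

```text
clock: 25.15
eef_pos: [0.4791, -0.047, 0.0708]
tool_rot: [0.988, 0.154, 0.001, -0.0]
ft_force: [-2.4, 2.3, 12.2]
grip_width: -0.0002
t 25.15 x 112.32 y -1.60 z 70.80 mm  push -2.93 N side 1.58 fz 12.25
pics/S16.png pad 87 278.9655172413793 226.4367816091954 red 34 297.02941176470586 238.76470588235293
```

View pics/s16.png

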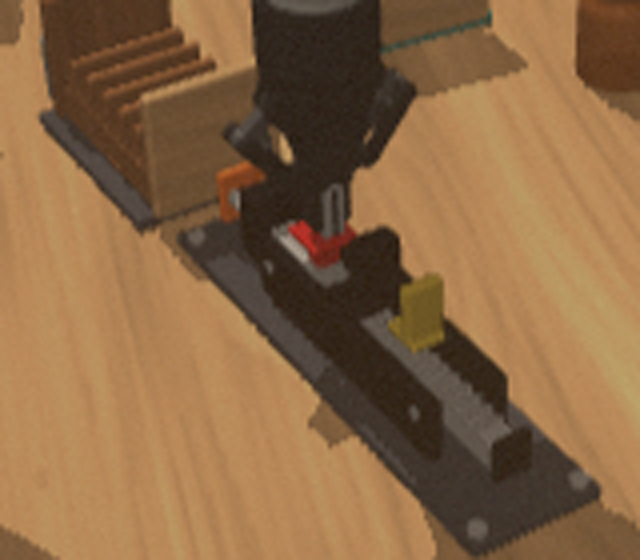

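```bash
python3 -m inch '[[0,0,0,0,0,0,1],[0,0,0,0,0,0,1],[0,0,0,0,0,0,1],[0,0,0,0,0,0,1],[0,0,0,0,0,0,1],[0,0,0,0,0,0,1],[0,0,0,0,0,0,1],[0,0,0,0,0,0,1]]'; python3 -c "
from h import *
st()"
python3 -m inch '[[0,0,-0.2,0,0,0,1],[0,0,-0.6,0,0,0,1],[0,0,-0.9,0,0,0,1],[0,0,-0.9,0,0,0,1],[0,0,-0.9,0,0,0,1],[0,0,-0.9,0,0,0,1],[0,0.8,-0.5,0,0,0,1],[0,0.8,0,0,0,0,1]]'
python3 -m inch '[[0,0.9,0,0,0,0,1],[0,0.9,0,0,0,0,1],[0,0.9,0,0,0,0,1],[0,0.9,0,0,0,0,1],[0,0.9,0,0,0,0,1],[0,0.6,0,0,0,0,1],[0,0,0,0,0,0,1],[0,0,0,0,0,0,1]]'
python3 -c "
from h import *
st();look(17,True);smeas('pics/S17.png');meas('pics/T17.png');x,b=cheek('pics/T17.png');print([(int(round(i)),int(j)) for i,j in zip(x,b)][54:70])"
```

```text
clock: 26.05
eef_pos: [0.479, -0.047, 0.0708]
tool_rot: [0.988, 0.154, 0.001, -0.0]
ft_force: [-3.4, 2.2, 11.4]
grip_width: 0.0001
t 26.05 x 112.35 y -1.57 z 70.79 mm  push -3.14 N side 2.55 fz 11.38
clock: 26.85
eef_pos: [0.4922, -0.086, 0.194]
tool_rot: [0.988, 0.154, 0.002, 0.001]
ft_force: [-0.2, -0.4, -1.0]
grip_width: 0.0004
clock: 27.65
eef_pos: [0.529, -0.2067, 0.1914]
tool_rot: [0.988, 0.153, -0.0, -0.0]
ft_force: [-0.2, -0.0, -1.3]
grip_width: 0.0
t 27.65 x -54.94 y -1.11 z 191.39 mm  push -0.02 N side 0.21 fz -1.32
pics/S17.png pad 123 281.0975609756098 225.16260162601625 red 101 300.1782178217822 236.23762376237624
pad n 52 x mean 213.9 p5 211.2 p95 217.3 y 0.6
[(254, 132), (255, 163), (256, 222), (257, 284), (258, 326), (259, 345), (260, 349), (261, 350), (262, 350), (263, 351), (264, 350), (265, 344), (266, 315), (267, 247), (268, 182), (269, 161)]
```

View pics/S17.png

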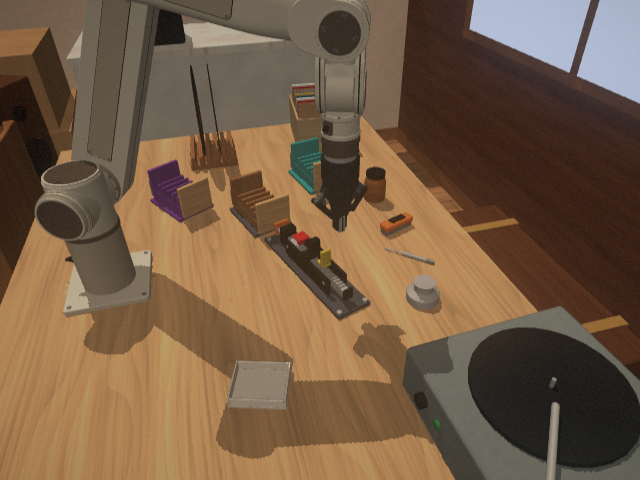

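View pics/T17.png

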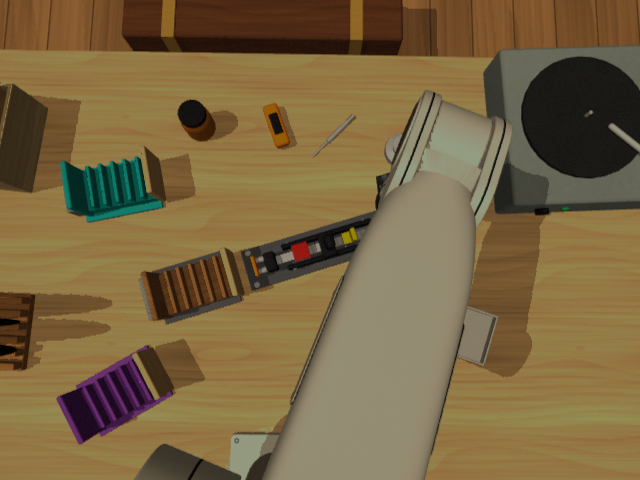

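```bash
python3 -c "
from h import *
st();print(bot.job_done())"
```

```text
t 27.75 x -54.39 y -1.31 z 191.70 mm  push -1.59 N side -0.40 fz 0.51
the job is handed in; nothing more can be done
None
```

The cheek is fully home, the jaw is all the way back, and I handed the job in at about 28 s. One thing went differently from the order you asked: the jaw released itself once before I reached the tab.

- **Pressing:** I pushed the trigger from behind with shut fingers. After two strokes the cheek had slid about 8.6 mm. It then stayed put while the trigger force rose, which means it was home. I held the pressed cheek for several seconds. The last 1.7 s or so was at about 17.8 N on the trigger, or roughly 12 N at the pad, give or take 1 N. The highest trigger reading was 18.2 N, so the pad stayed under 15 N. Pad force is worked out from the trigger force, not measured.
- **Early release:** When I let the loaded trigger back, the jaw skipped its teeth and ran all the way back by itself. The cheek stayed home.
- **Extra stroke:** Because of that, I added one free stroke, well clear of the cheek, and the jaw stayed at about 22 mm. I then pressed the red tab to its stop for over 1 s, and the jaw sprang back.

Last checks: the pad is back at its starting position in both views, the tab is up and the cheek has not moved since it seated. The bystanders look undisturbed, though the arm partly covered the weight and dish from above. The robot is clear of everything.

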